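# Start and close the loose twist-lock lid of a dry pot

## Robot

A 6-joint arm with a two-finger parallel gripper is mounted at the origin on a cart in front of the work surface, level with it; the furniture and walls round the work are solid. World frame = base frame: x ahead of the robot, y to its left, z up, the work surface at z = 0. Lengths are in mm, angles in rad, forces in N, time in s.
With the tool pointing down it reaches from about 300 to 950 mm from the base axis. Payload 3.1 kg.
Tool frame: the origin (TCP) lies at the very end of the fingers, on their centre line; the grasp point (between the pads) lies 19 mm behind it; z points along the fingers, y is the line along which they close (so a half turn about z gives the same grasp; the last joint's range is limited). The gripper opens to 85 mm and grips with 20 to 120 N. Pads are 22 mm wide; open, the fingers measure 114 mm over their backs; the gripper's body (76 mm by 85 mm) begins 54 mm behind the grasp point. The pads swing forward as they close: fully open they stand 13 mm farther back than shut.
Start: joints at [1.171, 0.308, 1.634, -0, 1.2, -0.07], TCP at [202.434, 591.314, 231.272] pointing down, gripper open.
Joint ranges: [-3.06, 3.06], [-0.79, 1.96], [0.05, 2.63], [-1.19, 4.34], [0.05, 2.64], [-2.94, 2.94]. Speed limits (rad/s): [2.79, 2.79, 3.14, 3.14, 3.14, 3.14].

## Interface

Orientations are given as [roll, pitch, yaw] about the fixed x, y, z axes, in that order (R = Rz(yaw) Ry(pitch) Rx(roll)).
In Python, from bench import ctrl, read_camera, camera_params gives the robot as it stands.
- The arm moves only by the tool move_arm, never from a script. Its argument "targets" is a list of rows, each a list of 7 numbers: the shift along the tool's x, y, z as a fraction of full scale, then the turn, a rotation vector about the tool's x, y, z as a fraction of full scale, then the finger opening in mm, from 0 to 85.4. A call has 1 to 5 rows; each row shifts and turns the commanded pose from where the row before left it, along the tool's axes as they then stand; what a row does not reach is not made up. Full scale, the value 1, is 0.03 m for a shift and 90 degrees for a turn. A row lasts 1/12 s, in which the tool goes at most 41.7 mm and 7.16 degrees, less where a joint would pass 70% of its speed; a pose out of reach is approached as far as the arm can. A call with a number of a shift or a turn outside -1 to 1 is refused whole. A call with a gripper value outside its range is refused whole. The fingers move at their own pace and stop on an object; "grip_force" is the grip in N (left out, the last holds). Time passes only in rows, so rows that do not move let the fingers close. It gives the time, the measured TCP pose, the force, the opening and the grip force at its end, in the units of the state.
- ctrl.sense(): the state, without advancing time (a new reading comes with each control period).
- read_camera(name): name is "scene" or "top"; returns (picture, depth): 420x560x3 uint8, red, green, blue; 420x560 float32, mm along the optical axis (not along the pixel's ray), 0 where there is no reading.
- camera_params(name): a dict with "fx", "fy", "cx", "cy" (pixels), "cam_to_world" (4x4, takes a point from camera to world coordinates). Camera axes: x right, y down, z forward; pixel columns grow to the right and rows downward; lengths in mm; the calibration is good to about 2 mm. A picture is of the moment at which its call begins. camera_params takes no time and is no camera call.
- ctrl.hand_in(): hands the job in; it is judged then, once.
The state is a dict: "t": time; "qpos": joint angles; "joint_velocities": joint speeds; "tau": joint torques, N m; "position": TCP position; "ee_rot": TCP orientation; "force": force on the tool from outside, world axes, zero at the start; "wrist_torque": the same for the moment, N m; "finger_gap": finger opening in mm; "grasp_force": force on a finger pad.
Only numpy, scipy, OpenCV 4.12 (cv2) and the standard library are available. Lean on these libraries where they do the work, as an engineer would, in place of code of your own. Each camera call takes 0.05 s, during which the arm holds its last target. There are 200 camera calls.

## Task

The orange lid of the component dry pot is only lying on top of its thread. Without lifting it off, turn it backward (counter-clockwise seen from above) until it drops into the thread start at the green dot, then turn it forward (clockwise) until it is fully closed at the white square, and let go. Leave the blue and the green pot alone.

Things in the scene. Friction and masses are not known exactly. Their poses are not given: they have to be found in the camera images.
- lid_grip (a point): Centre of the upright grip bar on the loose orange lid (55-110 g), on the lid's axis. Bar 52 (x) x 14 (y) mm, from 14 mm below to 14 mm above this point, on a disc 64 mm across, 6 mm thick. z up; x along the bar to its end with the white line. Lugs lie on top of the thread: this point is 92 mm above the bench, and 80 once dropped. 2 mm sideways play.
- dry_pot: Fixed pot, orange band, 80 mm across, 60 high. Origin on its axis at the bench, z up, x to the white square on its black collar (closed); green dot (start) 55 deg counter-clockwise of x. Lid line starts 23-44 deg short of the dot; within 8 deg of it the lid drops 12 mm by its weight (holding fingers must follow), then turns freely, level, clockwise to a hard stop 3 deg past the square.
- blue_pot: Bystander of the same shape with blue band and blue lid, already closed: fixed, 94 mm high to the top of its bar, 92 mm across the foot. Origin on its axis at the bench, z up. It has the same two marks on its collar, each a dot or square on top and a stripe of its colour down the side, as on the orange one. Not to be touched.
- green_pot: Bystander of the same shape with green band and green lid, already closed: fixed, 94 mm high to the top of its bar, 92 mm across the foot. Origin on its axis at the bench, z up. It has the same two marks on its collar, each a dot or square on top and a stripe of its colour down the side, as on the orange one. Not to be touched.
Mind the look-alikes: they are no part of the job. Of the things shaped like the part that bears lid_grip, the orange one is meant.

How it is judged (in metres and radians):
On the way:
1. the lid, turned back to the green dot, has dropped into the thread start (z of lid_grip in the frame of dry_pot below 0.084 m and angle between the x axis of lid_grip and the x axis of dry_pot, either way round above 0.7 rad), for 0.1 s.
At the end, for the whole second after the job is handed in: The orange lid lies flat and down on its pot (lid_grip less than 84 mm above the bench, within 6 mm of the pot's axis, tilted less than 0.1 rad), its white line within 12 degrees of the white square, released (z of lid_grip in the frame of dry_pot below 0.084 m and horizontal distance between lid_grip and dry_pot below 0.006 m and angle between the x axis of lid_grip and the x axis of dry_pot, either way round below 0.21 rad and angle between lid_grip's own z axis and vertical below 0.1 rad); the robot touches nothing.
It fails at once if the lid is lifted more than 10 mm above where it lay (z of lid_grip in the frame of dry_pot above 0.102 m).
It fails at once if the blue or the green pot is pushed (over 3 N) (contact force between any of the fingers, the arm and blue_pot above 3 N or contact force between any of the fingers, the arm and green_pot above 3 N).
It also fails if it takes over 40 s, if anything falls off the work surface, if the arm or the gripper's body presses on something with over 40 N, if the wrist force passes 120 N, or if a joint passes its speed limit or range.

## Working session

There is one attempt and no reset: what is moved stays moved. The work goes in short steps, Python scripts to look and compute and a tool call to move; the robot and the scene stay as the last step left them, time stands still between calls to the robot, and variables do not carry over. Pictures are saved under pics/ and viewed, at most 10 in all, crops included, and the job is handed in when it is done.

Besides the shell and the picture viewer there is one more tool, called after "Call:" as name(argument=value, ...) on one line, values as JSON. move_arm: Moves the arm, as the interface text tells. Its arguments: {"type":"object","properties":{"targets":{"type":"array","items":{"type":"array","items":{"type":"number"}}},"grip_force":{"type":"number"}},"required":["targets"]}

```bash
mkdir -p pics; cat > h.py <<'E'
import numpy as np, cv2
from bench import ctrl, read_camera, camera_params
def snap(n,f):
    im,d=read_camera(n); cv2.imwrite(f'pics/{f}.png',im[:,:,::-1]); np.savez(f'pics/{f}.npz',im=im,d=d); return im,d
def pt(n,d,u,v,z=None):
    p=camera_params(n);T=np.array(p['cam_to_world'])
    r=np.array([(u-p['cx'])/p['fx'],(v-p['cy'])/p['fy'],1])
    if z is None: k=d[int(v),int(u)]
    else: k=(z-T[2,3])/(T[:3,:3]@r)[2]
    return T[:3,:3]@(r*k)+T[:3,3]
E
python3 - <<'E'
from h import *
for n in('scene','top'): snap(n,n); p=camera_params(n); print(p['fx'],np.round(p['cam_to_world'],2).tolist())
s=ctrl.sense(); print(s['t'],s['position'],s['ee_rot'],s['force'],s['finger_gap'])
E
```

```text
460.71111818671426 [[0.91, -0.24, 0.34, 138.64], [-0.42, -0.56, 0.72, -322.54], [0.02, -0.79, -0.61, 622.57], [0.0, 0.0, 0.0, 1.0]]
491.5277348777833 [[0.02, -0.99, 0.1, 345.86], [-1.0, -0.02, -0.0, 281.44], [0.0, -0.1, -0.99, 933.3], [0.0, 0.0, 0.0, 1.0]]
0.1 [202.1320723  590.59683093 230.14762457] [-3.13944428e+00 -1.56549184e-04  2.81178592e+00] [-0.30263147  0.11231157 -0.86738233] 85.21648916262654
```

View pics/top.png

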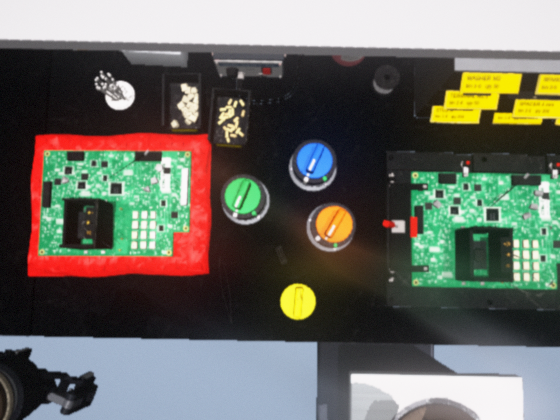

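View pics/scene.png

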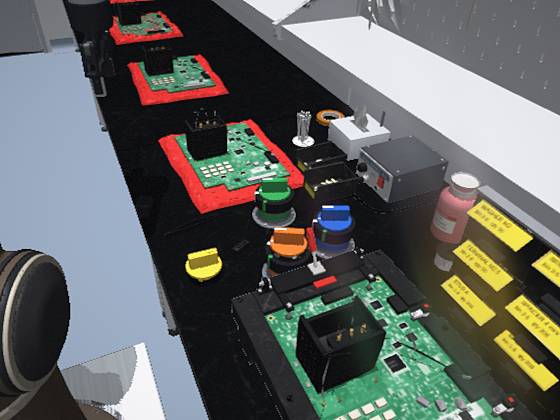

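The top view shows the orange pot near (332,226), blue near (313,163) and green near (243,197). Next I'll enlarge the orange one.

```bash
python3 - <<'E'
from h import *
t=np.load('pics/top.npz');s=np.load('pics/scene.npz')
a=cv2.resize(t['im'][195:260,300:365],(600,600),interpolation=cv2.INTER_CUBIC)
cv2.imwrite('pics/tc.png',a[:,:,::-1])
b=cv2.resize(s['im'][170:290,240:370],(780,600)[:2],interpolation=cv2.INTER_CUBIC)
b=cv2.resize(s['im'][170:290,240:370],(650,600),interpolation=cv2.INTER_CUBIC)
cv2.imwrite('pics/sc.png',b[:,:,::-1])
d=t['d']
im=t['im'].astype(int)
for nm,(u,v) in dict(o=(332,226),b=(313,162),g=(243,194)).items():
    print(nm,pt('top',d,u,v),pt('top',d,u,v,94 if nm!='o' else 106))
# points of bar top / disc by depth in the orange area
P=np.array([pt('top',d,u,v) for v in range(195,260) for u in range(300,365) if d[v,u]>0])
C=pt('top',d,332,226)
n=P[np.hypot(*(P[:,:2]-C[:2]).T)<45]
b=n[(n[:,2]>99)]; print(len(b),np.median(b[:,2]),(cv2.minAreaRect(b[:,:2].astype(np.float32))))
for lo in range(0,120,5): print(lo,((n[:,2]>lo)&(n[:,2]<=lo+5)).sum(),end='; ')
E
```

```text
o [413.01173847 205.83123235 104.45492007] [412.88656489 205.97218502 106.        ]
b [524.6381629  239.22274709  93.65235448] [524.56414354 239.24022833  94.        ]
g [465.65507846 358.85152401  95.11803035] [465.81486551 358.95477559  94.        ]Traceback (most recent call last):
  File "<stdin>", line 13, in <module>
  File "h.py", line 6, in pt
    p=camera_params(n);T=np.array(p['cam_to_world'])
ValueError: time passes only in moves, steps and waits
```

View pics/tc.png

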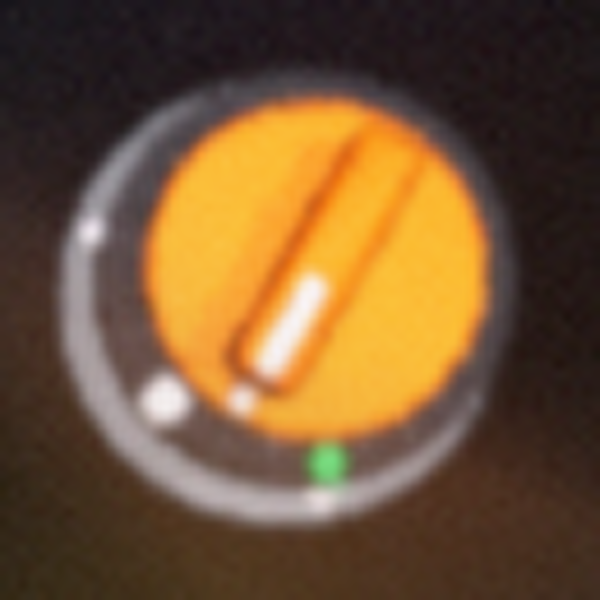

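View pics/sc.png

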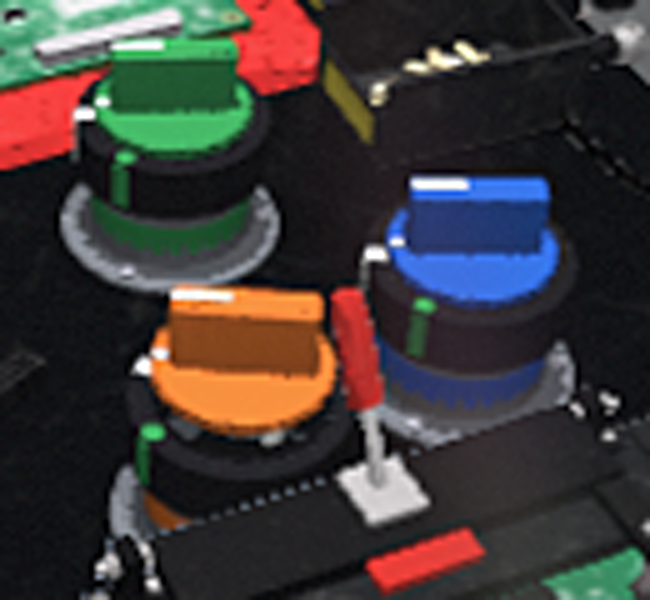

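The crop shows the white line running from the bar centre down-left, with its end at (258,378). The white square is at (165,400) and the green dot at (328,463). The line lies between the two, as expected.

```bash
python3 - <<'E'
from h import *
d=np.load('pics/top.npz')['d'];ps={n:camera_params(n) for n in('top','scene')}
import h; h.camera_params=lambda n:ps[n]
def c(x,y,z): return pt('top',d,300+(x+.5)/9.23-.5,195+(y+.5)/9.23-.5,z)
sq,gd=c(165,400,60),c(328,463,60); near,far=c(258,380,106),c(398,138,106); disc=c(317,268,78); dot=c(240,400,78); foot=c(287,297,0)
ell=c(317,95,78),c(317,440,78),c(145,268,78),c(490,268,78)
for n in 'sq gd near far disc dot foot'.split(): print(n,np.round(eval(n),1))
print('disc dia',np.linalg.norm(ell[0]-ell[1]),np.linalg.norm(ell[2]-ell[3]),'bar len',np.linalg.norm(near-far),'mid',(near+far)/2)
m=disc
ang=lambda a,b:np.degrees(np.arctan2(*(a-b)[1::-1]))
print('sq',ang(sq,m),'gd',ang(gd,m),'bar',ang(near,far),'dot',ang(dot,m))
P=np.array([pt('top',d,u,v) for v in range(195,260) for u in range(300,365) if d[v,u]>0])
n=P[np.hypot(*(P[:,:2]-m[:2]).T)<45]
b=n[n[:,2]>98];print(len(b),np.median(b[:,2]),cv2.minAreaRect(b[:,:2].astype(np.float32)))
q=n[(n[:,2]>70)&(n[:,2]<84)];print(np.median(q[:,2]))
ds=np.load('pics/scene.npz')['d']
Q=np.array([pt('scene',ds,u,v) for v in range(215,275) for u in range(258,315) if ds[v,u]>0])
Q=Q[np.hypot(*(Q[:,:2]-m[:2]).T)<45]; b=Q[Q[:,2]>101];print(len(b),cv2.minAreaRect(b[:,:2].astype(np.float32)))
E
```

```text
sq [394.9 227.4  60. ]
gd [383.4 195.9  60. ]
near [396.3 213.3 106. ]
far [441.3 188.2 106. ]
disc [419.4 200.2  78. ]
dot [394.1 214.4  78. ]
foot [420.  198.9   0. ]
disc dia 65.50585458335375 65.31033514558163 bar len 51.55154002195909 mid [418.80025626 200.7841095  106.        ]
sq 132.05403315413994 gd -173.23528930393667 bar 150.84151969991314 dot 150.64284161838444
252 104.64992417549342 ((419.4459533691406, 200.5725555419922), (13.937089920043945, 52.00016784667969), 61.29654312133789)
77.11105636652815
197 ((417.2713623046875, 200.62901306152344), (16.51580238342285, 51.12975311279297), 57.6484489440918)
```

Call:
move_arm(targets=[[-0.74,-0.66,0,0,0,0,85],[-0.74,-0.66,0,0,0,0,85],[-0.74,-0.66,0,0,0,0,85],[-0.74,-0.66,0,0,0,0,85],[-0.74,-0.66,0,0,0,0,85]], grip_force=30)

```text
t: 0.52
position: [275.5, 460.1, 230.6]
ee_rot: [-3.14, -0.0, 2.812]
force: [0.2, 0.3, 0.3]
finger_gap: 85.0
grasp_force: 0.0
```

Call:
move_arm(targets=[[-0.74,-0.66,0,0,0,0,85],[-0.74,-0.66,0,0,0,0,85],[-0.74,-0.66,0,0,0,0,85],[-0.74,-0.66,0,0,0,0,85],[-0.74,-0.66,0,0,0,0,85]])

```text
t: 0.93
position: [348.5, 330.5, 230.9]
ee_rot: [-3.141, -0.0, 2.812]
force: [0.9, 0.3, -0.6]
finger_gap: 85.2
grasp_force: 0.0
```

Call:
move_arm(targets=[[-0.74,-0.66,0,0,0,0,60],[-0.74,-0.66,0,0,0,0,60],[-0.74,-0.66,0,0,0,0,60],[-0.74,-0.66,0,0,0,0,60],[-0.5,-0.5,0,0,0,0,60]])

```text
t: 1.35
position: [416.7, 207.2, 231.0]
ee_rot: [-3.141, 0.0, 2.811]
force: [0.5, -0.1, -0.1]
finger_gap: 60.1
grasp_force: 0.0
```

Call:
move_arm(targets=[[0,0,0,0,0,0.057,60],[0,0,0,0,0,0.057,60],[0,0,0,0,0,0,50],[0,0,0,0,0,0,50]])

```text
t: 1.68
position: [415.8, 209.1, 230.9]
ee_rot: [-3.141, -0.001, 2.635]
force: [-0.4, -0.8, -0.7]
finger_gap: 50.4
grasp_force: 0.0
```

Call:
move_arm(targets=[[-0.24,-0.2,0,0,0,0,45],[0,0,0.6,0,0,0,45],[0,0,0.6,0,0,0,45],[0,0,0.6,0,0,0,45],[0,0,0.6,0,0,0,45]])

```text
t: 2.1
position: [419.6, 200.4, 158.7]
ee_rot: [3.141, 0.001, 2.635]
force: [0.9, -0.3, -0.2]
finger_gap: 44.9
grasp_force: 0.0
```

Call:
move_arm(targets=[[0,0,0.6,0,0,0,45],[0,0,0.5,0,0,0,45],[0,0,0.4,0,0,0,45],[0,0,0,0,0,0,45]])

```text
t: 2.43
position: [417.1, 199.5, 111.7]
ee_rot: [-3.137, -0.004, 2.635]
force: [-0.8, -0.4, 0.4]
finger_gap: 44.4
grasp_force: 0.0
```

```bash
python3 - <<'E'
from h import *
im,d=snap('top','t2');im2,_=snap('scene','s2')
a=cv2.resize(im[180:270,280:380],(400,360),interpolation=cv2.INTER_CUBIC)
b=cv2.resize(im2[190:280,240:340],(400,360),interpolation=cv2.INTER_CUBIC)
cv2.imwrite('pics/c2.png',np.hstack([a,b])[:,:,::-1])
s=ctrl.sense();print(s['position'],s['ee_rot'],s['force'],s['qpos'])
E
```

```text
[419.12769076 200.3784867  114.03320991] [-3.14056910e+00 -6.60227386e-04  2.63398809e+00] [-0.12461193  0.21387204  0.02913069] [ 3.52303435e-01  1.58385346e-01  2.09090512e+00 -2.15032911e-04
  8.93508633e-01 -7.10753805e-01]
```

View pics/c2.png

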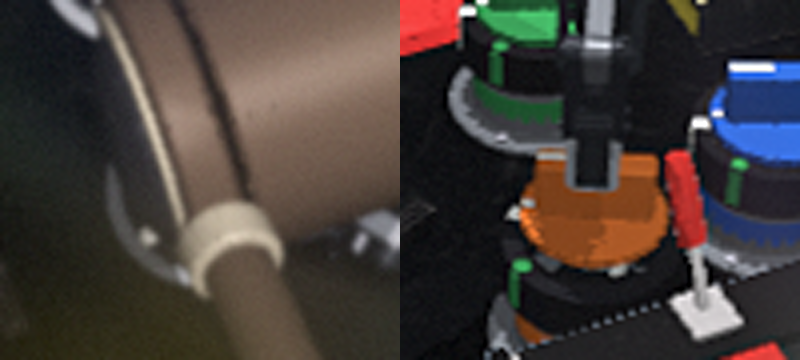

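The scene half shows the near finger at (595,170), in the middle of the orange bar (535–660). The top view is blocked by the arm. I'll go down and grip.

Call:
move_arm(targets=[[0,0,0.35,0,0,0,45],[0,0,0.35,0,0,0,45],[0,0,0.25,0,0,0,45],[0,0,0,0,0,0,45],[0,0,0,0,0,0,45]])

```text
t: 2.95
position: [418.7, 200.3, 85.0]
ee_rot: [-3.14, -0.001, 2.633]
force: [0.2, -0.2, -0.1]
finger_gap: 45.4
grasp_force: 0.0
```

Call:
move_arm(targets=[[0,0,0,0,0,0,20],[0,0,0,0,0,0,20],[0,0,0,0,0,0,5],[0,0,0,0,0,0,5],[0,0,0,0,0,0,5]], grip_force=25)

```text
t: 3.37
position: [419.9, 200.8, 86.3]
ee_rot: [3.141, 0.001, 2.633]
force: [-0.8, 0.1, 1.8]
finger_gap: 13.2
grasp_force: 28.1
```

Call:
move_arm(targets=[[0,0,0,0,0,0,5],[0,0,0,0,0,0,5],[0,0,0,0,0,0,5]])

```text
t: 3.62
position: [419.9, 200.8, 86.3]
ee_rot: [3.141, 0.001, 2.633]
force: [0.3, -0.8, 2.5]
finger_gap: 13.2
grasp_force: 28.4
```

Call:
move_arm(targets=[[0,0,0,0,0,-0.04,5],[0,0,0,0,0,-0.04,5],[0,0,0,0,0,-0.04,5],[0,0,0,0,0,-0.04,5],[0,0,0,0,0,-0.04,5]])

```text
t: 4.03
position: [419.9, 200.8, 86.2]
ee_rot: [3.141, 0.001, 2.95]
force: [-0.6, 0.3, 3.6]
finger_gap: 13.2
grasp_force: 28.4
```

Call:
move_arm(targets=[[0,0,0,0,0,-0.04,5],[0,0,0,0,0,-0.04,5],[0,0,0,0,0,-0.04,5],[0,0,0,0,0,-0.04,5],[0,0,0,0,0,-0.04,5]])

```text
t: 4.45
position: [418.7, 200.3, 85.2]
ee_rot: [-3.141, -0.001, -3.019]
force: [-0.2, -0.1, -1.0]
finger_gap: 13.3
grasp_force: 27.7
```

Call:
move_arm(targets=[[0,0,0,0,0,0,5],[0,0,0,0,0,0,5]])

```text
t: 4.62
position: [418.8, 200.4, 85.3]
ee_rot: [-3.141, -0.001, -3.024]
force: [0.5, -1.6, -1.6]
finger_gap: 13.2
grasp_force: 27.7
```

```bash
python3 - <<'E'
from h import *
im2,_=snap('scene','s3')
b=cv2.resize(im2[190:280,240:340],(600,540),interpolation=cv2.INTER_CUBIC)
cv2.imwrite('pics/c3.png',b[:,:,::-1])
s=ctrl.sense();print(s['position'],s['ee_rot'],s['force'],s['wrist_torque'],s['finger_gap'])
E
```

```text
[418.95408173 200.43442897  85.37443459] [-3.14133639e+00 -9.32331942e-04 -3.02357394e+00] [-0.27864789  0.22758208 -0.72479802] [-0.02153999 -0.0238521  -0.03318508] 13.50824613349008
```

View pics/c3.png

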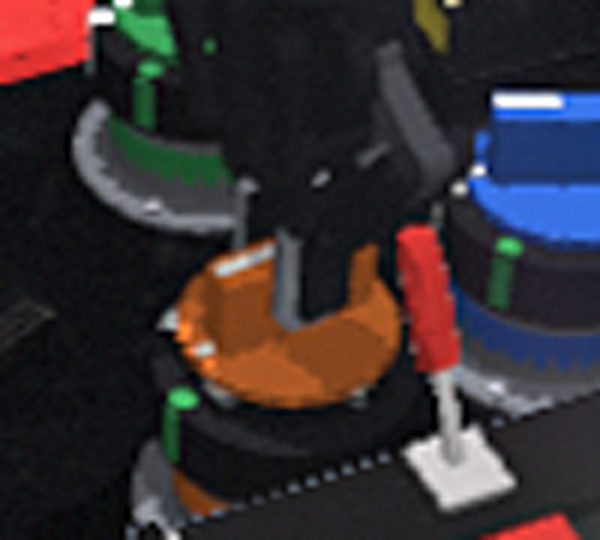

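The lid line (rim dot at 205,348) now points at the green dot (182,398). The force sign shows the fingers carrying the lid's weight. I'll release it so it drops.

Call:
move_arm(targets=[[0,0,0,0,0,0,30],[0,0,0,0,0,0,30],[0,0,0,0,0,0,30],[0,0,0,0,0,0,30],[0,0,0,0,0,0,30]])

```text
t: 5.08
position: [419.5, 200.6, 85.9]
ee_rot: [3.142, 0.0, -3.022]
force: [0.8, -0.6, 0.3]
finger_gap: 29.8
grasp_force: 0.0
```

```bash
python3 - <<'E'
from h import *
im2,d=snap('scene','s4')
b=cv2.resize(im2[190:280,240:340],(600,540),interpolation=cv2.INTER_CUBIC)
cv2.imwrite('pics/c4.png',b[:,:,::-1])
s=ctrl.sense();print(s['position'],s['ee_rot'],s['force'],s['finger_gap'])
E
```

```text
[419.52270363 200.63852454  85.87671081] [ 3.14154474e+00  2.17738124e-04 -3.02232645e+00] [-0.01924946  0.08761496 -0.13417548] 30.251227291853127
```

View pics/c4.png

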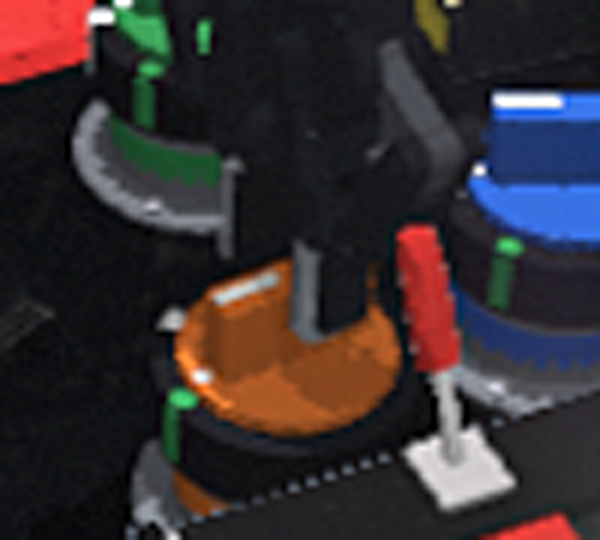

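The lid has dropped: its rim dot moved from row 348 to row 377 and the disc is flush with the collar. I'll follow it down 12 mm, regrip and turn it clockwise 55°.

Call:
move_arm(targets=[[0,0,0.2,0,0,0,30],[0,0,0.2,0,0,0,30],[0,0,0,0,0,0,30],[0,0,0,0,0,0,5],[0,0,0,0,0,0,5]])

```text
t: 5.55
position: [419.2, 200.5, 73.5]
ee_rot: [-3.141, -0.001, -3.022]
force: [0.5, -0.5, -0.8]
finger_gap: 13.3
grasp_force: 27.7
```

Call:
move_arm(targets=[[0,0,0,0,0,0,5],[0,0,0,0,0,0,5],[0,0,0,0,0,0,5],[0,0,0,0,0,0,5]])

```text
t: 5.88
position: [419.4, 200.6, 73.8]
ee_rot: [3.142, 0.0, -3.022]
force: [0.5, 0.1, -0.6]
finger_gap: 13.5
grasp_force: 27.7
```

Call:
move_arm(targets=[[0,0,0,0,0,0.04,5],[0,0,0,0,0,0.04,5],[0,0,0,0,0,0.04,5],[0,0,0,0,0,0.04,5],[0,0,0,0,0,0.04,5]])

```text
t: 6.3
position: [419.4, 200.6, 73.8]
ee_rot: [3.142, 0.0, 2.944]
force: [0.2, -0.8, -1.4]
finger_gap: 13.0
grasp_force: 27.7
```

Call:
move_arm(targets=[[0,0,0,0,0,0.04,5],[0,0,0,0,0,0.04,5],[0,0,0,0,0,0.04,5],[0,0,0,0,0,0.04,5],[0,0,0,0,0,0.04,5]])

```text
t: 6.72
position: [419.4, 200.6, 73.8]
ee_rot: [3.141, 0.0, 2.63]
force: [-0.4, 0.8, -1.6]
finger_gap: 13.6
grasp_force: 27.7
```

Call:
move_arm(targets=[[0,0,0,0,0,0.04,5],[0,0,0,0,0,0.04,5],[0,0,0,0,0,0.04,5],[0,0,0,0,0,0.04,5],[0,0,0,0,0,0.04,5]])

```text
t: 7.13
position: [419.5, 200.7, 73.9]
ee_rot: [3.141, 0.0, 2.315]
force: [0.3, 0.6, -1.3]
finger_gap: 13.5
grasp_force: 27.6
```

Call:
move_arm(targets=[[0,0,0,0,0,0,5],[0,0,0,0,0,0,5]])

```text
t: 7.3
position: [419.5, 200.8, 73.8]
ee_rot: [3.141, 0.0, 2.32]
force: [0.5, 0.2, -1.1]
finger_gap: 13.5
grasp_force: 27.6
```

```bash
python3 - <<'E'
from h import *
s=ctrl.sense();print(s['position'],s['ee_rot'],s['force'],s['wrist_torque'],s['finger_gap'])
E
```

```text
[419.52483086 200.76056606  73.84237023] [3.14113662e+00 4.34391858e-05 2.32022195e+00] [ 0.53491596  0.24987749 -1.08888888] [ 0.17042062 -0.02913638  0.06623298] 13.459043106176006
```

Call:
move_arm(targets=[[0,0,0,0,0,0,35],[0,0,0,0,0,0,35],[0,0,0,0,0,0,35],[0,0,-0.3,0,0,0,35],[0,0,-0.6,0,0,0,35]])

```text
t: 7.72
position: [417.3, 199.8, 99.6]
ee_rot: [-3.137, -0.002, 2.319]
force: [0.5, 0.1, 1.1]
finger_gap: 34.7
grasp_force: 0.0
```

Call:
move_arm(targets=[[0,0,-0.8,0,0,0,35],[0,0,-0.8,0,0,0,35],[0,0,-0.8,0,0,0,35],[0,0,-0.8,0,0,0,35],[0,0,-0.8,0,0,0,35]])

```text
t: 8.13
position: [419.3, 200.5, 222.7]
ee_rot: [3.141, 0.0, 2.319]
force: [-0.1, 0.5, -0.5]
finger_gap: 34.8
grasp_force: 0.0
```

Call:
move_arm(targets=[[0.7,0,0,0,0,0,35],[0.7,0,0,0,0,0,35],[0.7,0,0,0,0,0,35],[0.7,0,0,0,0,0,35],[0.7,0,0,0,0,0,35]])

```text
t: 8.55
position: [347.4, 278.1, 221.7]
ee_rot: [3.141, 0.0, 2.318]
force: [0.7, -0.6, -0.1]
finger_gap: 34.8
grasp_force: 0.0
```

Call:
move_arm(targets=[[0.6,0.6,0,0,0,0,35],[0.6,0.6,0,0,0,0,35],[0.6,0.6,0,0,0,0,35],[0.6,0.6,0,0,0,0,35],[0.6,0.6,0,0,0,0,35]])

```text
t: 8.97
position: [352.6, 406.0, 221.6]
ee_rot: [3.141, 0.0, 2.319]
force: [0.6, -0.1, -0.5]
finger_gap: 35.2
grasp_force: 0.0
```

```bash
python3 - <<'E'
from h import *
im,d=snap('top','t5');im2,_=snap('scene','s5')
a=cv2.resize(im[195:260,300:365],(400,400),interpolation=cv2.INTER_CUBIC)
b=cv2.resize(im2[190:280,240:330],(400,400),interpolation=cv2.INTER_CUBIC)
cv2.imwrite('pics/c5.png',np.hstack([a,b])[:,:,::-1])
E
```

```text
(no output)
```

View pics/c5.png

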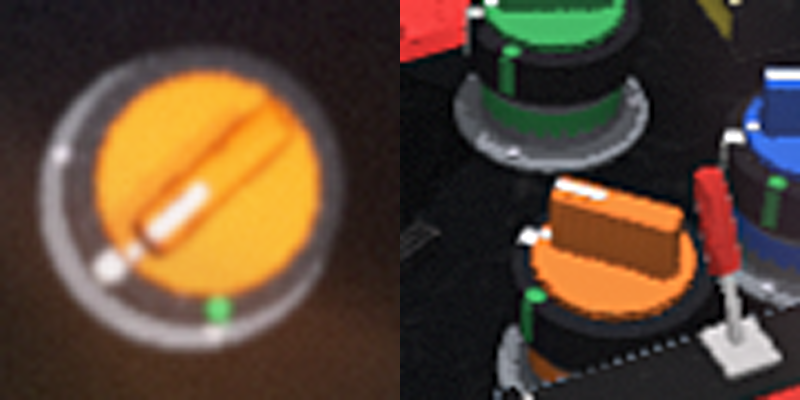

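The white line (175,210) and the rim dot (135,250) point straight at the white square (108,268). The lid is down and flat, and the arm is clear.

```bash
python3 -c "
from bench import ctrl
print(ctrl.hand_in())"
```

```text
the job is handed in; nothing more can be done
None
```

The orange lid dropped into the thread at the green dot, was turned clockwise until its line met the white square, and was released; the blue and green pots were left alone, and the job was handed in at about 9 s (hand-in gave no verdict).

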